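Show which stone goes in the empty coat-rack pocket

TASK

Show your helper which stone to glue where: point with the fingertips at the nearly black stone with the white stripe, from two or three centimetres above its middle, and stay there for two seconds; then point in the same way for two seconds at the empty pocket in the coat-rack board, from above the board's face. Touch nothing, and do not come down over any other stone on the way. Finish with the hand raised clear, fingertips at least 20 cm above the table.

Things in the scene. Friction and masses are not known exactly. Their poses are not given: they have to be found in the camera images.
- dark_striped_top (a point): THE CHOSEN STONE, nearly black with one white stripe across its top, loose (80 g): a smooth round river stone 48 mm across and 30 mm high, lying loose on the salmon mat. This point is the centre of its domed top, z up.
- pocket_mouth (a point): THE EMPTY POCKET: the one open round recess in the pale wooden coat-rack board, 52 mm wide and 8 mm deep with a dark brown floor. This point is the centre of its mouth, level with the board's top face, 28 mm above the table; z up. Any of the board's three places may be the empty one.
- dark_plain_top (a point): Other stone, nearly black WITHOUT a stripe: a smooth round river stone 48 mm across and 30 mm high, lying loose on the salmon mat. This point is the centre of its domed top, z up.
- rust_striped_top (a point): Other stone, rust-brown with one white stripe: a smooth round river stone 48 mm across and 30 mm high, lying loose on the salmon mat. This point is the centre of its domed top, z up.
- cream_plain_top (a point): Other stone, plain cream: a smooth round river stone 48 mm across and 30 mm high, lying loose on the salmon mat. This point is the centre of its domed top, z up.
- knob_a_top (a point): Grey-green stone already glued into the board: a smooth round river stone 48 mm across and 30 mm high, sitting 8 mm deep in one of its pockets, top 50 mm above the table. This point is the centre of its domed top, z up.
- knob_b_top (a point): The second grey-green stone already glued into the board: a smooth round river stone 48 mm across and 30 mm high, sitting 8 mm deep in one of its pockets, top 50 mm above the table. This point is the centre of its domed top, z up.
- rack: the coat-rack board of pale wood, 120 x 340 x 24 mm, fixed flat on the mat (mat 4 mm thick); origin at the centre of its underside, long side along its own y. Its three round pockets lie along its middle at y = -100, 0 and +100 mm.
- glue: a yellow glue bottle with an orange cap, 54 mm across and 100 mm tall, standing loose on the mat at the left; origin at the centre of its underside.

How it is judged:
By the outcome, as a careful person would: the job done as asked, in the order asked, and still so for the second after the job is handed in, with the robot touching nothing.
It also fails if it takes over 43 s, if anything falls off the work surface, if the arm or the gripper's body presses on something with over 40 N, if the wrist force passes 120 N, or if a joint passes its speed limit or range.

ROBOT

A 6-joint arm with a two-finger parallel gripper is mounted at the origin on the work surface. World frame = base frame: x ahead of the robot, y to its left, z up, the work surface at z = 0. Lengths are in m, angles in rad, forces in N, time in s.
With the tool pointing down it reaches from about 0.4 to 0.825 m from the base axis. Payload 7 kg.
Tool frame: the origin (TCP) lies on the centre line of the jaws, within the pads' length; the fingertips stand 22 mm ahead of it and the grasp point (between the pads) lies 3 mm ahead of it; z points along the fingers, y is the direction in which the jaws open and shut (so a half turn about z gives the same grasp; the last joint's range is limited). The gripper opens to 88 mm and grips with 3 to 60 N. Pads are 19 mm wide; open, the fingers measure 130 mm over their backs; the gripper's body (78 mm by 193 mm) begins 47 mm behind the grasp point.
Start: joints at [-1.035, 0.359, 0.012, 0, -1.224, -0.288], TCP at [0.166, -0.654, 0.249] pointing down, gripper open.
Joint ranges: [-3.07, 3.07], [-1.43, 2.12], [-1.02, 1.25], [-3.03, 1.67], [-3.05, -0], [-3.03, 3.03]. Speed limits (rad/s): [2.39, 2.39, 3.01, 3.14, 3.14, 3.14].

INTERFACE

Orientations are given as a rotation vector (axis times angle).
In Python, from rig import * gives the robot as it stands.
- The arm moves only by the shell command python3 -m inch 'ROWS'. ROWS is JSON, one flat list of numbers, 7 for each row, row after row: the shift along the tool's x, y, z in mm, then the turn, a rotation vector about the tool's x, y, z in degrees, then the gripper command: -1 is shut, 1 is fully open, values between are in proportion. A call has 1 to 20 rows; each row is the pose to reach, as a shift and turn from the pose measured when the call began, along the tool's axes at that moment; what a row does not reach only later rows make up. A row lasts 1/8 s, in which the tool goes at most 62.5 mm and 10.7 degrees, less where a joint would pass 70% of its speed; a pose out of reach is approached as far as the arm can. A call with a gripper value outside its range is refused whole. The fingers move at their own pace and stop on an object; the grip force is fixed at half the most. Time passes only in rows, so rows that repeat a pose let the fingers close. It gives the time, the measured TCP pose, the force and the opening at its end, in the units of the state.
- get_obs(): the state, without advancing time (a new reading comes with each control period).
- read_camera(name): name is "scene" or "top" or "wrist"; returns (picture, depth): 480x640x3 uint8, red, green, blue; 480x640 float32, m along the optical axis (not along the pixel's ray), 0 where there is no reading.
- camera_params(name): a dict with "intrinsics" (3x3 intrinsics, pixels), "camera_from_world" (4x4, takes a point from world to camera coordinates); the wrist camera has in their place "tool_from_camera" (4x4, takes a point from camera to tool coordinates, whose origin is the TCP and whose axes are the flange's). Camera axes: x right, y up, looking along -z (the intrinsics and any distortion apply to the point x, -y, -z); pixel columns grow to the right and rows downward; lengths in m; the calibration is good to about 2 mm. A picture is of the moment at which its call begins: read the wrist's pose just before it. camera_params takes no time and is no camera call.
- sign_off(): hands the job in, once; it reports no verdict.
The state is a dict: "time": time; "joint_positions": joint angles; "joint_vel": joint speeds; "joint_torque": joint torques, N m; "ee_pos": TCP position; "ee_rot": TCP orientation; "force": force on the tool from outside, world axes, zero at the start; "wrist_torque": the same for the moment, N m; "gripper_width": finger opening in m.
Only numpy, scipy, OpenCV 4.12 (cv2) and the standard library are available. Lean on these libraries where they do the work, as an engineer would, in place of code of your own. Each camera call takes 0.05 s, during which the arm holds its last target. There are 200 camera calls.

## Working session

There is one attempt and no reset: what is moved stays moved. The work goes in short steps, Python scripts to look and compute and a shell command to move; the robot and the scene stay as the last step left them, time stands still between calls to the robot, and variables do not carry over. Pictures are saved under pics/ and viewed, about 8 in all and at most 12, crops included, and the job is handed in when it is done.

```bash
mkdir -p pics
python3 - <<'E'
from rig import *
import cv2
o=get_obs();print(o['time'],o['ee_pos'],o['ee_rot'],o['gripper_width'])
for n in ("top","scene"):
    p,d=read_camera(n);cv2.imwrite(f"pics/{n}1.png",p[:,:,::-1]);import numpy as np;np.save(f"pics/{n}d.npy",d)
    c=camera_params(n);print(n,c)
E
```

```text
0.0 [ 0.16543099 -0.65393687  0.24760495] [ 3.88047776e-01 -3.11716741e+00 -2.61257166e-03] 0.08777220468218618
top {'intrinsics': array([[537.25613199,   0.        , 316.38028828],
       [  0.        , 537.25613199, 237.69031722],
       [  0.        ,   0.        ,   1.        ]]), 'camera_from_world': array([[ 0.02462548, -0.99969605,  0.00118451,  0.03951449],
       [ 0.9949587 ,  0.02462397,  0.09721547, -0.5414707 ],
       [-0.09721508, -0.00121544,  0.99526265, -1.09036048],
       [ 0.        ,  0.        ,  0.        ,  1.        ]])}
scene {'intrinsics': array([[550.51020416,   0.        , 313.00928889],
       [  0.        , 550.51020416, 244.43912865],
       [  0.        ,   0.        ,   1.        ]]), 'camera_from_world': array([[ 0.15202354,  0.98819394, -0.01901503, -0.10645032],
       [-0.51299228,  0.09533381,  0.85308287,  0.18943782],
       [ 0.8448241 , -0.11993411,  0.52142885, -1.51741921],
       [ 0.        ,  0.        ,  0.        ,  1.        ]])}
```

View pics/top1.png

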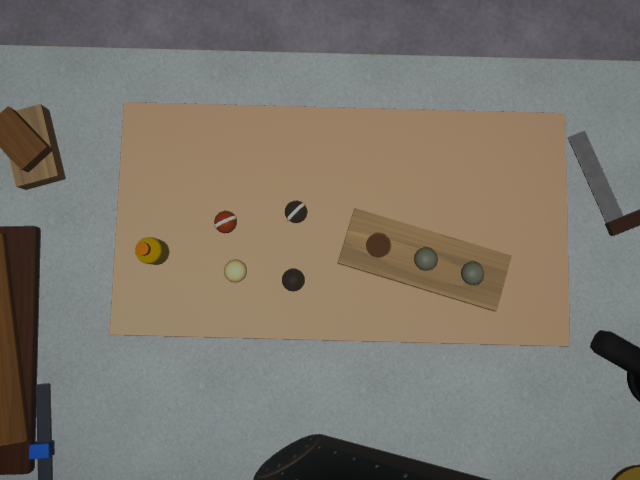

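The top view shows the dark striped stone at about (296,212), the plain dark one at (293,280) and rust striped at (225,222). Cream is at (235,271), and the empty pocket at (378,245), with the knobs at (426,258) and (472,273).

```bash
cat > h.py <<'E'
import numpy as np
from scipy.spatial.transform import Rotation as R
def ray(K,T,u,v,z):  # T camera_from_world
    W=np.linalg.inv(T); d=np.linalg.inv(K)@[u,v,1]; d=W[:3,:3]@[d[0],-d[1],-d[2]]
    return W[:3,3]+d*(z-W[2,3])/d[2]
def rows_to(o,goal_tip,label=""):
    "shift in tool axes (mm) bringing fingertips to goal, keeping orientation"
    Rm=R.from_rotvec(o['ee_rot']).as_matrix(); tip=np.array(o['ee_pos'])+Rm[:,2]*.022
    print(label,"shift",np.round(1e3*Rm.T@(goal_tip-tip),1),"tip",tip.round(4))
E
python3 - <<'E'
from rig import *
from h import *
import cv2
p=cv2.imread("pics/top1.png");c=camera_params("top");K,T=c["intrinsics"],c["camera_from_world"];o=get_obs()
def cen(u,v,z,w=20):
    a=p[v-w:v+w,u-w:u+w].astype(int); bg=np.median(a.reshape(-1,3),0)
    m=(np.abs(a-bg).sum(2)>75).astype(np.uint8)
    k=cv2.findContours(m,0,1)[0];k=max(k,key=cv2.contourArea);(x,y),r=cv2.minEnclosingCircle(k)
    q=(x+u-w,y+v-w);print(np.round(q,1),round(r,1));return ray(K,T,*q,z)
s=cen(296,212,.019);k=cen(378,245,.026)
for n,u,v,z in [("dp",293,280,.019),("rust",225,222,.019),("cream",235,271,.019),("k1",426,258,.035),("k2",472,273,.035)]:print(n,cen(u,v,z).round(4))
print("stone",s,"pocket",k)
print(R.from_rotvec(o['ee_rot']).as_matrix().round(3))
rows_to(o,np.r_[s[:2],.2],"stone hi");rows_to(o,np.r_[k[:2],.2],"pocket hi")
E
```

```text
[295.3 211.7] 11.8
[377.9 244.5] 12.6
[292.9 279.4] 11.7
dp [0.4529 0.0995 0.019 ]
[225.3 221.4] 11.6
rust [0.5705 0.2448 0.019 ]
[235.  270.5] 11.7
cream [0.4683 0.2204 0.019 ]
[425.5 258.7] 12.2
k1 [ 0.5017 -0.1725  0.035 ]
[472.4 273. ] 12.3
k2 [ 0.4746 -0.2686  0.035 ]
stone [0.59490434 0.09846101 0.019     ] pocket [ 0.52936101 -0.07517362  0.026     ]
[[-0.969 -0.245 -0.001]
 [-0.245  0.969  0.001]
 [ 0.     0.001 -1.   ]]
stone hi shift [-600.9  624.1   26.6] tip [ 0.1654 -0.654   0.2257]
pocket hi shift [-494.7  471.8   26.4] tip [ 0.1654 -0.654   0.2257]
```

```bash
python3 -m inch '[-200,208,0,0,0,0,-1,-200,208,0,0,0,0,-1,-200,208,0,0,0,0,-1,-200,208,0,0,0,0,-1,-200,208,0,0,0,0,-1,-400,416,0,0,0,0,-1,-400,416,0,0,0,0,-1,-400,416,0,0,0,0,-1,-400,416,0,0,0,0,-1,-400,416,0,0,0,0,-1,-601,624,0,0,0,0,-1,-601,624,0,0,0,0,-1,-601,624,0,0,0,0,-1,-601,624,0,0,0,0,-1,-601,624,0,0,0,0,-1,-601,624,0,0,0,0,-1,-601,624,0,0,0,0,-1,-601,624,0,0,0,0,-1]'
cat > look.py <<'E'
import sys
from rig import *
from h import *
import cv2
o=get_obs();p,d=read_camera("wrist");c=camera_params("wrist")
cv2.imwrite(sys.argv[1],p[:,:,::-1])
B=np.eye(4);B[:3,:3]=R.from_rotvec(o['ee_rot']).as_matrix();B[:3,3]=o['ee_pos']
T=np.linalg.inv(B@c["tool_from_camera"]);K=c["intrinsics"];np.savez("pics/w.npz",K=K,T=T)
def px(P):
    q=T@np.r_[P,1];q=K@[q[0],-q[1],-q[2]];return (q[:2]/q[2]).round(1)
print(o['time'],o['ee_pos'],o['force'],o['gripper_width'],"stone px",px([.5949,.0985,.019]),"pocket px",px([.5294,-.0752,.027]))
rows_to(o,np.array([.5949,.0985,.059]),"stone");rows_to(o,np.array([.5294,-.0752,.053]),"pocket")
E
python3 look.py pics/w1.png
```

```text
time: 2.35
ee_pos: [0.5946, 0.0975, 0.2487]
ee_rot: [0.387, -3.117, -0.002]
force: [-0.5, -0.3, 0.2]
gripper_width: 0.0006
2.35 [0.59463758 0.0974552  0.24869109] [-0.48843836 -0.3378958   0.17750013] 0.000616517194671473 stone px [317.1 210.8] pocket px [161.3 106.9]
stone shift [ -0.5   0.7 167.7] tip [0.5946 0.0975 0.2267]
pocket shift [ 105.4 -151.8  173.5] tip [0.5946 0.0975 0.2267]
```

View pics/w1.png

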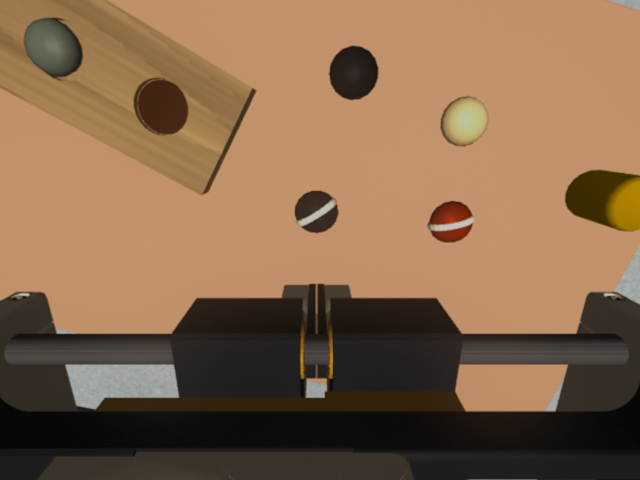

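The wrist view shows the striped dark stone at (316,212) and the pocket at (162,107). Both are within about 1 px of the predictions, so I'll descend and hold.

```bash
python3 -m inch '[0,1,50,0,0,0,-1,0,1,90,0,0,0,-1,0,1,125,0,0,0,-1,0,1,150,0,0,0,-1,0,1,163,0,0,0,-1,0,1,168,0,0,0,-1,0,1,168,0,0,0,-1,0,1,168,0,0,0,-1]'
python3 look.py pics/w2.png
```

```text
time: 3.4
ee_pos: [0.5951, 0.0988, 0.0819]
ee_rot: [-0.387, 3.116, 0.003]
force: [0.1, -0.2, -0.1]
gripper_width: 0.0007
3.4 [0.5950623  0.0988419  0.08192651] [ 0.11355746 -0.24638814 -0.10401229] 0.0006750736983858103 stone px [316.2 269.5] pocket px [18.4 84.9]
stone shift [ 0.3 -0.3  0.9] tip [0.5951 0.0989 0.0599]
pocket shift [ 106.3 -152.8    6.5] tip [0.5951 0.0989 0.0599]
```

View pics/w2.png

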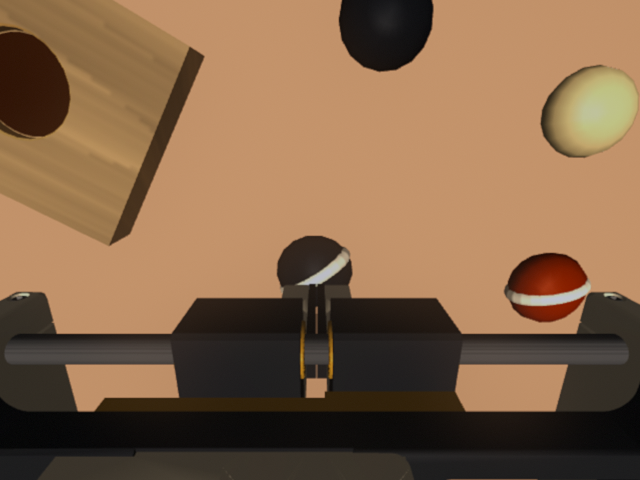

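The tips sit centred over the striped stone at about (315,270), roughly 26 mm above its top. Next I hold 2.5 s, rise, cross and descend over the pocket.

```bash
python3 -m inch '[0,0,1,0,0,0,-1,0,0,1,0,0,0,-1,0,0,1,0,0,0,-1,0,0,1,0,0,0,-1,0,0,1,0,0,0,-1,0,0,1,0,0,0,-1,0,0,1,0,0,0,-1,0,0,1,0,0,0,-1,0,0,1,0,0,0,-1,0,0,1,0,0,0,-1,0,0,1,0,0,0,-1,0,0,1,0,0,0,-1,0,0,1,0,0,0,-1,0,0,1,0,0,0,-1,0,0,1,0,0,0,-1,0,0,1,0,0,0,-1,0,0,1,0,0,0,-1,0,0,1,0,0,0,-1,0,0,1,0,0,0,-1,0,0,1,0,0,0,-1]'
python3 -m inch '[0,0,-50,0,0,0,-1,0,0,-100,0,0,0,-1,0,0,-100,0,0,0,-1,30,-43,-100,0,0,0,-1,60,-86,-100,0,0,0,-1,90,-129,-100,0,0,0,-1,106,-153,-100,0,0,0,-1,106,-153,-100,0,0,0,-1,106,-153,-100,0,0,0,-1]'
python3 look.py pics/w3.png
```

```text
time: 5.95
ee_pos: [0.595, 0.0989, 0.0808]
ee_rot: [-0.387, 3.116, 0.003]
force: [0.2, -0.8, 0.5]
gripper_width: 0.0004
time: 7.08
ee_pos: [0.5295, -0.0755, 0.1801]
ee_rot: [-0.386, 3.116, 0.003]
force: [0.4, -0.3, -0.3]
gripper_width: 0.0005
7.075 [ 0.52951257 -0.07553913  0.18013677] [ 0.40136594 -0.30709726 -0.27767761] 0.00046089317411027723 stone px [468.8 328.6] pocket px [316.7 229.6]
stone shift [-105.7  152.6   99.6] tip [ 0.5295 -0.0755  0.1581]
pocket shift [2.000e-01 1.000e-01 1.051e+02] tip [ 0.5295 -0.0755  0.1581]
```

View pics/w3.png

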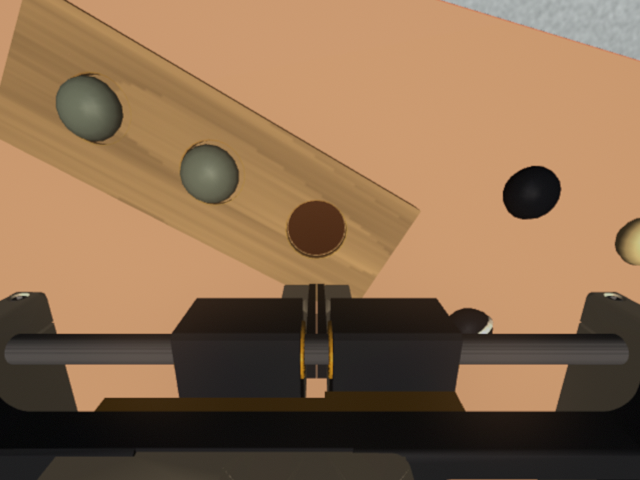

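The pocket shows at (316,229), against a prediction of (317,230). Descend 105 mm, hold, then raise.

```bash
python3 -m inch '[0,0,45,0,0,0,-1,0,0,80,0,0,0,-1,0,0,98,0,0,0,-1,0,0,105,0,0,0,-1,0,0,105,0,0,0,-1,0,0,105,0,0,0,-1]'
python3 -m inch '[0,0,0,0,0,0,-1,0,0,0,0,0,0,-1,0,0,0,0,0,0,-1,0,0,0,0,0,0,-1,0,0,0,0,0,0,-1,0,0,0,0,0,0,-1,0,0,0,0,0,0,-1,0,0,0,0,0,0,-1,0,0,0,0,0,0,-1,0,0,0,0,0,0,-1,0,0,0,0,0,0,-1,0,0,0,0,0,0,-1,0,0,0,0,0,0,-1,0,0,0,0,0,0,-1,0,0,0,0,0,0,-1,0,0,0,0,0,0,-1,0,0,0,0,0,0,-1,0,0,0,0,0,0,-1,0,0,0,0,0,0,-1,0,0,0,0,0,0,-1]'
python3 -m inch '[0,0,-50,0,0,0,-1,0,0,-110,0,0,0,-1,0,0,-160,0,0,0,-1,0,0,-190,0,0,0,-1,0,0,-200,0,0,0,-1,0,0,-200,0,0,0,-1,0,0,-200,0,0,0,-1,0,0,-200,0,0,0,-1]'
python3 look.py pics/w4.png
```

```text
time: 7.88
ee_pos: [0.5305, -0.0746, 0.076]
ee_rot: [-0.388, 3.115, 0.003]
force: [0.9, -0.8, -0.3]
gripper_width: 0.0003
time: 10.38
ee_pos: [0.5305, -0.0746, 0.076]
ee_rot: [-0.388, 3.115, 0.003]
force: [0.1, -0.2, -0.2]
gripper_width: 0.0006
time: 11.38
ee_pos: [0.5296, -0.0751, 0.2747]
ee_rot: [-0.388, 3.117, 0.003]
force: [-0.2, -0.0, 0.3]
gripper_width: 0.0007
11.375 [ 0.52955387 -0.07513676  0.27465541] [-0.15484788 -0.01451628  0.27318847] 0.0006562936962695756 stone px [436.5 287.2] pocket px [316.1 206.4]
stone shift [-105.7  151.9  194. ] tip [ 0.5296 -0.0751  0.2527]
pocket shift [  0.3  -0.5 199.7] tip [ 0.5296 -0.0751  0.2527]
```

View pics/w4.png

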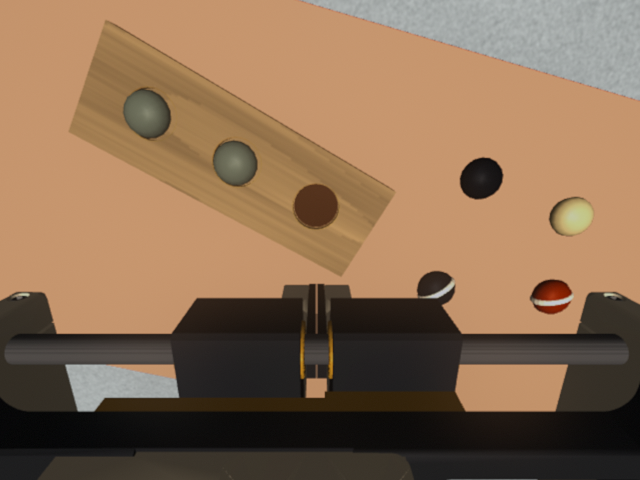

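The pocket is at (316,206) and the striped stone at (436,288), both where predicted. Nothing has moved, and the tips are 253 mm up.

```bash
python3 -c "from rig import *; print(sign_off())"
```

```text
the job is handed in; nothing more can be done
None
```

The job is done and handed in at about 11.4 s of the 43 s allowed.

- **Stone:** with the gripper shut, I held the fingertips about 25–26 mm above the middle of the dark striped stone for 2.5 s.
- **Pocket:** I then rose straight up, crossed over and came straight down. I held about 26 mm above the board's face over the empty pocket for 2.5 s. The tips were about 1 mm off its estimated centre.
- **Finish:** the hand was raised straight up, with the fingertips about 25 cm above the table.

The close-up wrist views agreed with the overhead estimates to within about a pixel. Wrist force readings between moves stayed around 1 N or less, which is noise. In the last picture the stones and board in view were where expected. No check failed or disagreed. The glue bottle was out of view in that picture, but the arm never came near it.

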